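Move the light-tight cover onto the loaded sample box and set the timer

ROBOT

A 6-joint arm with a two-finger parallel gripper is mounted at the origin on the work surface. World frame = base frame: x ahead of the robot, y to its left, z up, the work surface at z = 0. Lengths are in m, angles in rad, forces in N, time in s.
With the tool pointing down it reaches from about 0.375 to 0.9 m from the base axis. Payload 3.1 kg.
Tool frame: the origin (TCP) lies midway between the tips of the shut fingers; the grasp point (between the pads) lies 19 mm behind it (manip.grasp_offset is the distance from the TCP to the grasp point, in m); z points along the fingers, y is the line along which they close (so a half turn about z gives the same grasp; the last joint's range is limited). The gripper opens to 85 mm and grips with 20 to 120 N. Pads are 22 mm wide; open, the fingers measure 114 mm over their backs; the gripper's body (76 mm by 85 mm) begins 54 mm behind the grasp point. The pads swing forward as they close: fully open they stand 13 mm farther back than shut.
Start: joints at [0.935, 0.527, 1.433, -0, 1.181, -0.178], TCP at [0.276, 0.561, 0.231] pointing down, gripper open.
Joint ranges: [-3.08, 3.08], [-0.75, 2.2], [0.22, 2.44], [-1.43, 4.57], [0, 2.65], [-2.85, 2.85]. Speed limits (rad/s): [2.79, 2.79, 3.14, 3.14, 3.14, 3.14].

INTERFACE

Orientations are given as a unit quaternion [x, y, z, w].
In Python, from station import sensors, cams, order, manip gives the robot as it stands.
- The arm moves only by the tool move_arm, never from a script. Its argument "targets" is a list of rows, each an object of numbers: "dx", "dy", "dz": the shift along the world's x, y, z normalised to -1 to 1, where 1 is 25 mm; "rx", "ry", "rz": the turn, a rotation vector about the world's x, y, z normalised to -1 to 1, where 1 is 30 degrees. A call has exactly 10 rows; each row shifts and turns the commanded pose from where the row before left it; what a row does not reach is not made up. A row lasts 1/8 s, in which the tool goes at most 62.5 mm and 10.7 degrees, less where a joint would pass 70% of its speed; a pose out of reach is approached as far as the arm can. A call with a number of a shift or a turn outside -1 to 1 is refused whole. A call with a gripper value outside its range is refused whole. "claw" is the opening in per cent of the stroke, from 0 (shut) to 100 (fully open), set as the call begins (left out, the last holds). The fingers move at their own pace and stop on an object; "newtons" is the grip in N (left out, the last holds). Time passes only in rows, so rows that do not move let the fingers close, or fill a call up. It gives the time, the measured TCP pose, the force, the opening and the grip force at its end, in the units of the state.
- sensors.sense(): the state, without advancing time (a new reading comes with each control period).
- cams.snapshot(name): name is "scene" or "top"; returns the picture (400x640x3 uint8, red, green, blue); there is no depth.
- cams.camera_model(name): a dict with "fx", "fy", "cx", "cy" (pixels), "extrinsics" (4x4, takes a point from world to camera coordinates). Camera axes: x right, y down, z forward; pixel columns grow to the right and rows downward; lengths in m; the calibration is good to about 2 mm. A picture is of the moment at which its call begins. camera_model takes no time and is no camera call.
- order.sign_off(): hands the job in; it is judged then, once.
The state is a dict: "t": time; "q": joint angles; "qd": joint speeds; "tau": joint torques, N m; "tcp_pos": TCP position; "tool_rot": TCP orientation; "force": force on the tool from outside, world axes, zero at the start; "ft_torque": the same for the moment, N m; "finger_gap": opening from 0.0 (shut) to 1.0 (fully open); "gripper_force": force on a finger pad.
Only numpy, scipy, OpenCV 4.12 (cv2) and the standard library are available. Lean on these libraries where they do the work, as an engineer would, in place of code of your own. Each camera call takes 0.05 s, during which the arm holds its last target. There are 200 camera calls.

TASK

Lift the black cover off the pins of the empty sample box and seat it fully home on the pins of the other box, the one with the yellow-framed glass sample in it; lower it on, do not drop it. Then turn the dial of the free-standing white timer clockwise until its red pointer is at the green mark, pressing down on it while you turn so that the timer neither slides nor swivels on the bench. Leave everything else where it is.

Things in the scene. Friction and masses are not known exactly. Their poses are not given: they have to be found in the camera images.
- cover_grip (a point): Centre of the blue bar handle of the loose black cover (about 0.25 kg). The handle, over the plate's middle, is 92 mm long (x), 16 mm wide (y), 22 mm high; this point is 11 mm below its top, 23 mm above the plate's upper face. x along the plate's length, z up. Starts on the empty box.
- cover_under (a point): Centre of the underside of the cover plate, 31 mm below the handle's centre, same axes. The plate is 180 x 110 x 8 mm with a 14 mm through hole at x = +76 and x = -76 mm, so it fits either way round. Seated, this point meets the middle of the box's rim.
- cover: The cover itself; its origin and axes are those of cover_under.
- loaded_box_seat (a point): Middle of the top rim, 60 mm above the bench, of the box that holds the sample: white, open-topped, 180 x 110 x 60 mm (x, y, z), screwed down, without a cover at first. Two steel pins stand on the rim at x = +76 and x = -76 mm: 10 mm in diameter, 20 mm high, the upper 9 mm tapering to a 3 mm tip. x along its length, z up.
- empty_box_seat (a point): The same point of the other, identical box, which is empty inside and carries the cover at the start.
- sample_center (a point): Centre of the sample in the loaded box: green glass in a yellow frame, 100 x 70 x 14 mm, lying loose on the box's floor, well below the rim.
- timer_center (a point): Centre of the white body (120 x 120 mm, top 42 mm above the bench) of the loose, free-standing timer, 24 mm above the bench; 0.36 kg in all, on four small rubber feet near its middle. A stiff dial is on top in the middle: turned without pressing down, it takes the whole timer round with it. Same axes as the timer, z up.
- timer_corner (a point): A corner of the timer's body, at x = +60, y = +60 mm from timer_center, at the same height.
- dial_grip (a point): Middle of the dial's black grip bar, on the turning axis, 66 mm above the bench. The bar is 58 mm long (x), 14 mm wide (y), its top 79 mm above the bench; it stands on a black disc, 74 mm in diameter, upper face 49 mm above the bench, that turns with it. The red pointer is on the bar's +x half. z up.
- dial (a joint): Angle of the dial in rad, growing clockwise seen from above; 0 when the pointer points along the timer's +x, 1.571 (a quarter turn, along the timer's -y) at the green mark. Range 0 to 2.6. It needs about 0.14 N m to turn, for which a downward push of 10 to 15 N keeps the timer still, and stays where it is left.
- amber_jar: Bystander: amber jar, 64 mm in diameter, 85 mm high, standing on the bench. Origin: centre of its underside.
- wash_bottle: Bystander: blue bottle, 60 mm in diameter, 120 mm high, standing on the bench. Origin: centre of its underside.
- parts_tray: Bystander: red open tray 100 x 140 x 35 mm. Origin: centre of its underside.
- screwdriver: Bystander: screwdriver about 190 mm long, lying on the bench.
Not all that is in view belongs to the job. Of the things like the part that bears timer_center, leave any that is orange; of the rest the larger one is meant. What is shaped like the cover but turquoise is not meant.

How it is judged:
By the outcome, as a careful person would: the job done as asked, in the order asked, and still so for the second after the job is handed in, with the robot touching nothing.
It also fails if it takes over 59 s, if anything falls off the work surface, if the arm or the gripper's body presses on something with over 40 N, if the wrist force passes 120 N, or if a joint passes its speed limit or range.

## Working session

There is one attempt and no reset: what is moved stays moved. The work goes in short steps, Python scripts to look and compute and a tool call to move; the robot and the scene stay as the last step left them, time stands still between calls to the robot, and variables do not carry over. Pictures are saved under pics/ and viewed, at most 10 in all, crops included, and the job is handed in when it is done.

Besides the shell and the picture viewer there is one more tool, called after "Call:" as name(argument=value, ...) on one line, values as JSON. move_arm: Moves the arm, as the interface text tells. Scaled input: -1 to 1 covers 25 mm each way for a shift and 30 degrees each way for a turn. Its arguments: {"type":"object","properties":{"targets":{"type":"array"},"claw":{"type":"number"},"newtons":{"type":"number"}},"required":["targets"]}

```bash
mkdir -p pics; ls; python3 - <<'E'
from station import sensors,cams
import cv2,numpy as np
for n in("scene","top"):
    cv2.imwrite(f"pics/{n}0.png",cams.snapshot(n)[:,:,::-1])
    m=cams.camera_model(n);print(n,m["fx"],m["fy"],m["cx"],m["cy"]);print(np.round(np.array(m["extrinsics"]),4))
print(sensors.sense())
E
```

```text
pics
scene 452.22398276612176 452.22398276612176 323.7415926210469 207.5834235490252
[[ 0.7436  0.6684 -0.018  -0.4101]
 [ 0.3823 -0.4471 -0.8086 -0.144 ]
 [-0.5485  0.5945 -0.588   2.0966]
 [ 0.      0.      0.      1.    ]]
top 362.0828011142514 362.0828011142514 320.9649329476128 198.1302922920472
[[ 0.0167 -0.9999 -0.0035 -0.0104]
 [-0.9951 -0.0162 -0.0979  0.5443]
 [ 0.0978  0.0052 -0.9952  1.4733]
 [ 0.      0.      0.      1.    ]]
{'t': 0.1, 'q': array([ 9.35470169e-01,  5.28366626e-01,  1.43376787e+00,  2.42292692e-06,
        1.18139052e+00, -1.78527115e-01]), 'qd': array([-2.44527876e-04, -1.79173966e-03, -4.25557624e-03,  1.69597053e-04,
        5.17233658e-04,  4.24463239e-05]), 'tau': array([-3.89102106e-04, -4.43311357e+01, -1.78583783e+01, -2.30768528e-04,
        3.90796762e-03, -2.69020859e-07]), 'tcp_pos': array([0.27527813, 0.56040373, 0.23043751]), 'tool_rot': array([ 2.26419243e-01,  9.74029462e-01, -8.86843041e-04, -3.83433446e-04]), 'force': array([0.24666389, 0.74675502, 0.00457049]), 'ft_torque': array([ 0.04914562, -0.01590429,  0.02065654]), 'gripper_force': 0.0, 'finger_gap': 1.0027722533524748}
```

View pics/top0.png

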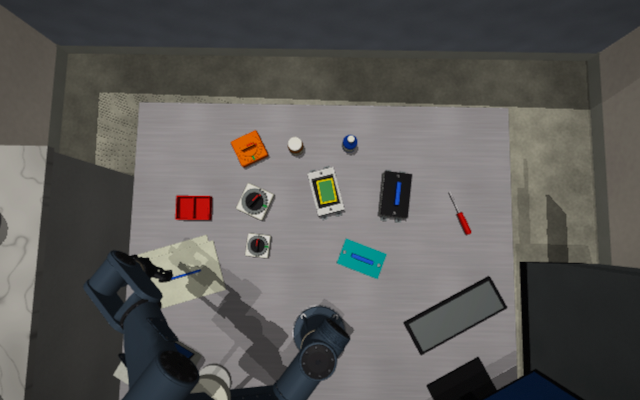

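View pics/scene0.png

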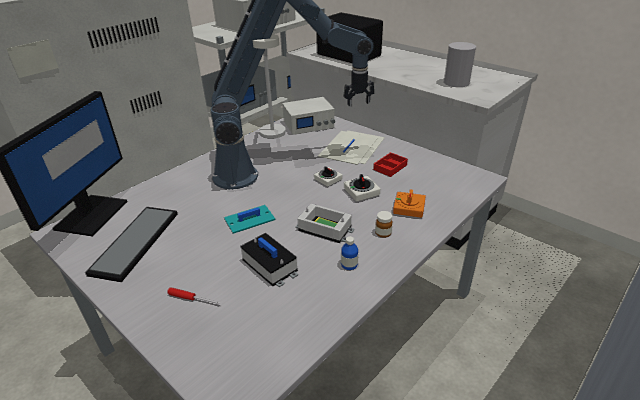

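Top view: the possible covers are black (395,195) and turquoise (361,258), so black is meant. The possible timers are orange (249,149), large white (255,202) and small white (258,245), so the large white one is meant. The loaded box is at (326,192). I'll check these choices in one close crop.

```bash
python3 - <<'E'
import cv2
a=cv2.imread("pics/top0.png")[160:230,230:425]
cv2.imwrite("pics/crop0.png",cv2.resize(a,None,fx=4,fy=4,interpolation=cv2.INTER_CUBIC))
E
```

```text
(no output)
```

View pics/crop0.png

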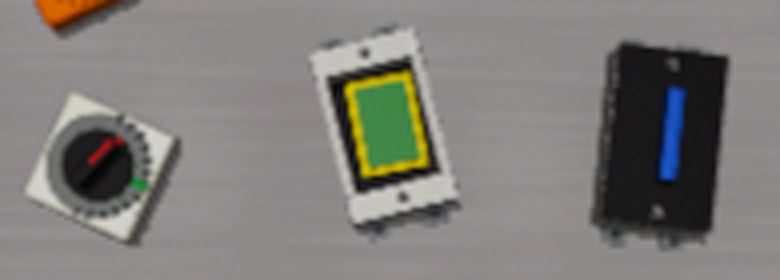

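The crop confirms it. The black cover's handle is at px ~(398,193.5), and the loaded box's pins are at ~(321,173) and (330.5,209). The large timer's dial is at ~(254,201), with red pointing up-right and green at ~(265,206). Next I'll measure the poses by fitting edges in both views.

```bash
cat > fit.py <<'E'
import numpy as np,cv2
from scipy.optimize import minimize
from scipy.ndimage import map_coordinates
from station import cams
M={n:cams.camera_model(n) for n in("scene","top")}
def proj(n,P):
    m=M[n];E=np.array(m["extrinsics"]);c=np.atleast_2d(P)@E[:3,:3].T+E[:3,3]
    return np.c_[m["fx"]*c[:,0]/c[:,2]+m["cx"],m["fy"]*c[:,1]/c[:,2]+m["cy"]]
def unproj(n,uv,z):
    m=M[n];E=np.array(m["extrinsics"]);R=E[:3,:3];C=-R.T@E[:3,3]
    d=R.T@np.array([(uv[0]-m["cx"])/m["fx"],(uv[1]-m["cy"])/m["fy"],1]);return C+d*(z-C[2])/d[2]
def load(n,f):return cv2.imread(f).astype(np.float32) # BGR
lum=lambda a:a.mean(2)
blue=lambda a:a[:,:,0]-a[:,:,2]
red=lambda a:a[:,:,2]-a[:,:,:2].max(2)
def prep(ch):
    s=cv2.GaussianBlur(ch,(0,0),0.8);return cv2.Sobel(s,cv2.CV_32F,1,0)/8,cv2.Sobel(s,cv2.CV_32F,0,1)/8
def edges(poly,g,sign):
    # mean signed inward derivative along polygon edges
    tot=0;w=0;c=poly.mean(0)
    for a,b in zip(poly,np.roll(poly,-1,0)):
        L=np.linalg.norm(b-a)
        if L<1:continue
        t=np.linspace(.04,.96,max(5,int(L*2)))[:,None];p=a+(b-a)*t
        n=np.array([-(b-a)[1],(b-a)[0]])/L
        if n@(c-(a+b)/2)<0:n=-n
        v=sum(k*map_coordinates(q,[p[:,1],p[:,0]],order=1) for k,q in zip(n,g))*sign
        tot+=np.clip(v,-5,60).sum()*L/len(t);w+=L
    return tot/w
def boxpts(lx,ly,z0,z1,x0=0):
    return np.array([[x0+sx*lx/2,sy*ly/2,z] for z in(z0,z1) for sx,sy in((-1,-1),(1,-1),(1,1),(-1,1))])
def place(P,x,y,th):
    c,s=np.cos(th),np.sin(th);return np.c_[x+c*P[:,0]-s*P[:,1],y+s*P[:,0]+c*P[:,1],P[:,2]]
def fit(feats,p0,views=("scene","top"),n=5):
    """feats: list of (dict view->grad, pts, sign, hull)"""
    def f(p):
        s=0
        for g,P,sg,hull in feats:
            for v in views:
                q=proj(v,place(P,p[0],p[1],p[2]/5))
                if hull:q=cv2.convexHull(q.astype(np.float32))[:,0].astype(float)
                s-=edges(q,g[v],sg)
        return s
    rng=np.random.default_rng(0);best=None
    for k in range(n):
        s=np.array([p0[0],p0[1],p0[2]*5])+(k>0)*rng.normal(0,[.006,.006,.25])
        sim=s+np.vstack([np.zeros(3),.008*np.eye(3)*[1,1,30]])
        r=minimize(f,s,method="Nelder-Mead",options=dict(initial_simplex=sim,xatol=1e-5,fatol=1e-4,maxiter=250))
        if best is None or r.fun<best.fun:best=r
    return np.array([best.x[0],best.x[1],best.x[2]/5]),best.fun
def yaw(v,a,b,z):
    d=unproj(v,a,z)-unproj(v,b,z);return np.arctan2(d[1],d[0])
E
python3 - <<'E'
from fit import *
I={n:load(n,f"pics/{n}0.png") for n in M}
G={k:{n:prep(f(I[n])) for n in M} for k,f in dict(l=lum,b=blue,r=red).items()}
rect=lambda lx,ly,z:boxpts(lx,ly,z,z)[:4]
cov=[(G["l"],boxpts(.18,.11,.060,.068),-1,True),(G["b"],boxpts(.092,.016,.080,.102),1,True)]
box=[(G["l"],rect(.18,.11,.06),1,False)]
tim=[(G["l"],rect(.12,.12,.042),1,False)]
p=unproj("top",(398,193.5),.09);th=yaw("top",(399,182),(396,205),.1)
f2=lambda F,p,t:[fit(F,(p[0],p[1],t),v) for v in(("scene","top"),("scene",),("top",))]
for r in f2(cov,p,th):print("cover",r)
for r in f2(cov[1:],p,th):print(" handle only",r)
c=(np.array([321,173.])+[330.5,209])/2;p=unproj("top",c,.078);th=yaw("top",(321,173),(330.5,209),.078)
for r in f2(box,p,th):print("box",r)
p=unproj("top",(255.5,201.5),.045);th=yaw("top",(262,194.5),(251,203.5),.07)
print("pointer yaw",th,p)
for r in f2(tim,p,th+.0):print("timer",r)
E
```

```text
cover (array([ 0.56252204, -0.30282997, -0.1048683 ]), np.float64(-139.4468583760731))
cover (array([ 0.56199962, -0.30161707, -0.10483863]), np.float64(-72.5278273262325))
cover (array([ 0.56289988, -0.30429649, -0.10937532]), np.float64(-70.7642472623807))
 handle only (array([ 0.56416733, -0.30369427, -0.10394781]), np.float64(-77.58107736283057))
 handle only (array([ 0.56416238, -0.30222246, -0.12048633]), np.float64(-33.88745678763803))
 handle only (array([ 0.56340802, -0.30473803, -0.11055429]), np.float64(-46.0152964782097))
box (array([ 0.57131872, -0.0183461 ,  0.27169116]), np.float64(-32.01225491106805))
box (array([ 0.57035774, -0.01639732,  0.26926033]), np.float64(-13.847953809051855))
box (array([ 0.57151661, -0.01872614,  0.27098604]), np.float64(-18.663238414801107))
pointer yaw -0.859581656433994 [0.52442476 0.26601423 0.045     ]
timer (array([ 0.52839655,  0.27169302, -0.40689928]), np.float64(-28.64689105783089))
timer (array([ 0.52891304,  0.2709543 , -0.40886111]), np.float64(-12.431649626638343))
timer (array([ 0.52810136,  0.271914  , -0.40208815]), np.float64(-16.369107662541506))
```

Fits agree to about 1 mm between views:
- Cover: (.5625, -.303), yaw -.105
- Loaded box: (.571, -.018), yaw .271
- Timer: (.528, .272), yaw -.407, pointer about -.86

Now the move to above the cover.

Call:
move_arm(targets=[{"dx": 0.33,"dy": -0.99,"rz": 0.02},{"dx": 0.33,"dy": -0.99,"rz": 0.02},{"dx": 0.33,"dy": -0.99,"rz": 0.02},{"dx": 0.33,"dy": -0.99,"rz": 0.02},{"dx": 0.33,"dy": -0.99,"rz": 0.02},{"dx": 0.33,"dy": -0.99,"rz": 0.02},{"dx": 0.33,"dy": -0.99,"rz": 0.02},{"dx": 0.33,"dy": -0.99,"rz": 0.02},{"dx": 0.33,"dy": -0.99,"rz": 0.02},{"dx": 0.33,"dy": -0.99,"rz": 0.02}], claw=100)

```text
schema error: expected keys dx, dy, dz, rx, ry, rz
```

Call:
move_arm(targets=[{"dx": 0.33,"dy": -0.99,"rz": 0.02},{"dx": 0.33,"dy": -0.99,"rz": 0.02},{"dx": 0.33,"dy": -0.99,"rz": 0.02},{"dx": 0.33,"dy": -0.99,"rz": 0.02},{"dx": 0.33,"dy": -0.99,"rz": 0.02},{"dx": 0.33,"dy": -0.99,"rz": 0.02},{"dx": 0.33,"dy": -0.99,"rz": 0.02},{"dx": 0.33,"dy": -0.99,"rz": 0.02},{"dx": 0.33,"dy": -0.99,"rz": 0.02},{"dx": 0.33,"dy": -0.99,"rz": 0.02}])

```text
schema error: expected keys dx, dy, dz, rx, ry, rz
```

Call:
move_arm(targets=[{"dx": 0.33,"dy": -0.99,"rz": 0.02},{"dx": 0.33,"dy": -0.99,"rz": 0.02},{"dx": 0.33,"dy": -0.99,"rz": 0.02},{"dx": 0.33,"dy": -0.99,"rz": 0.02},{"dx": 0.33,"dy": -0.99,"rz": 0.02},{"dx": 0.33,"dy": -0.99,"rz": 0.02},{"dx": 0.33,"dy": -0.99,"rz": 0.02},{"dx": 0.33,"dy": -0.99,"rz": 0.02},{"dx": 0.33,"dy": -0.99,"rz": 0.02},{"dx": 0.33,"dy": -0.99,"rz": 0.02}])

```text
schema error: expected keys dx, dy, dz, rx, ry, rz
```

Call:
move_arm(targets=[{"dx": 0.33,"dy": -0.99,"dz": 0,"rx": 0,"ry": 0,"rz": 0.02},{"dx": 0.33,"dy": -0.99,"dz": 0,"rx": 0,"ry": 0,"rz": 0.02},{"dx": 0.33,"dy": -0.99,"dz": 0,"rx": 0,"ry": 0,"rz": 0.02},{"dx": 0.33,"dy": -0.99,"dz": 0,"rx": 0,"ry": 0,"rz": 0.02},{"dx": 0.33,"dy": -0.99,"dz": 0,"rx": 0,"ry": 0,"rz": 0.02},{"dx": 0.33,"dy": -0.99,"dz": 0,"rx": 0,"ry": 0,"rz": 0.02},{"dx": 0.33,"dy": -0.99,"dz": 0,"rx": 0,"ry": 0,"rz": 0.02},{"dx": 0.33,"dy": -0.99,"dz": 0,"rx": 0,"ry": 0,"rz": 0.02},{"dx": 0.33,"dy": -0.99,"dz": 0,"rx": 0,"ry": 0,"rz": 0.02},{"dx": 0.33,"dy": -0.99,"dz": 0,"rx": 0,"ry": 0,"rz": 0.02}], claw=100)

```text
t: 1.35
tcp_pos: [0.3581, 0.3125, 0.2311]
tool_rot: [0.175, 0.985, -0.0, -0.0]
force: [0.1, 0.0, -0.7]
finger_gap: 0.999
gripper_force: 0.0
```

Call:
move_arm(targets=[{"dx": 0.33,"dy": -0.99,"dz": 0,"rx": 0,"ry": 0,"rz": 0.02},{"dx": 0.33,"dy": -0.99,"dz": 0,"rx": 0,"ry": 0,"rz": 0.02},{"dx": 0.33,"dy": -0.99,"dz": 0,"rx": 0,"ry": 0,"rz": 0.02},{"dx": 0.33,"dy": -0.99,"dz": 0,"rx": 0,"ry": 0,"rz": 0.02},{"dx": 0.33,"dy": -0.99,"dz": 0,"rx": 0,"ry": 0,"rz": 0.02},{"dx": 0.33,"dy": -0.99,"dz": 0,"rx": 0,"ry": 0,"rz": 0.02},{"dx": 0.33,"dy": -0.99,"dz": 0,"rx": 0,"ry": 0,"rz": 0.02},{"dx": 0.33,"dy": -0.99,"dz": 0,"rx": 0,"ry": 0,"rz": 0.02},{"dx": 0.33,"dy": -0.99,"dz": 0,"rx": 0,"ry": 0,"rz": 0.02},{"dx": 0.33,"dy": -0.99,"dz": 0,"rx": 0,"ry": 0,"rz": 0.02}])

```text
t: 2.6
tcp_pos: [0.4406, 0.0651, 0.2311]
tool_rot: [0.123, 0.992, 0.0, -0.0]
force: [-0.1, 0.3, 0.0]
finger_gap: 0.999
gripper_force: 0.0
```

Call:
move_arm(targets=[{"dx": 0.33,"dy": -0.99,"dz": 0,"rx": 0,"ry": 0,"rz": 0.02},{"dx": 0.33,"dy": -0.99,"dz": 0,"rx": 0,"ry": 0,"rz": 0.02},{"dx": 0.33,"dy": -0.99,"dz": 0,"rx": 0,"ry": 0,"rz": 0.02},{"dx": 0.33,"dy": -0.99,"dz": 0,"rx": 0,"ry": 0,"rz": 0.02},{"dx": 0.33,"dy": -0.99,"dz": 0,"rx": 0,"ry": 0,"rz": 0.02},{"dx": 0.33,"dy": -0.99,"dz": 0,"rx": 0,"ry": 0,"rz": 0.02},{"dx": 0.33,"dy": -0.99,"dz": 0,"rx": 0,"ry": 0,"rz": 0.02},{"dx": 0.33,"dy": -0.99,"dz": 0,"rx": 0,"ry": 0,"rz": 0.02},{"dx": 0.33,"dy": -0.99,"dz": 0,"rx": 0,"ry": 0,"rz": 0.02},{"dx": 0.33,"dy": -0.99,"dz": 0,"rx": 0,"ry": 0,"rz": 0.02}])

```text
t: 3.85
tcp_pos: [0.523, -0.1822, 0.2309]
tool_rot: [0.071, 0.997, 0.0, -0.0]
force: [1.6, -0.4, 0.1]
finger_gap: 0.998
gripper_force: 0.0
```

Call:
move_arm(targets=[{"dx": 0.32,"dy": -0.97,"dz": -0.5,"rx": 0,"ry": 0,"rz": 0.014},{"dx": 0.32,"dy": -0.97,"dz": -0.5,"rx": 0,"ry": 0,"rz": 0.014},{"dx": 0.32,"dy": -0.97,"dz": -0.5,"rx": 0,"ry": 0,"rz": 0.014},{"dx": 0.32,"dy": -0.97,"dz": -0.5,"rx": 0,"ry": 0,"rz": 0.014},{"dx": 0.32,"dy": -0.96,"dz": -0.5,"rx": 0,"ry": 0,"rz": 0.014},{"dx": 0,"dy": 0,"dz": -0.5,"rx": 0,"ry": 0,"rz": 0},{"dx": 0,"dy": 0,"dz": -0.5,"rx": 0,"ry": 0,"rz": 0},{"dx": 0,"dy": 0,"dz": -0.5,"rx": 0,"ry": 0,"rz": 0},{"dx": 0,"dy": 0,"dz": -0.4,"rx": 0,"ry": 0,"rz": 0},{"dx": 0,"dy": 0,"dz": 0,"rx": 0,"ry": 0,"rz": 0}])

```text
t: 5.1
tcp_pos: [0.5626, -0.3017, 0.1204]
tool_rot: [0.053, 0.999, 0.001, -0.001]
force: [0.6, -0.2, -0.2]
finger_gap: 1.0
gripper_force: 0.0
```

```bash
python3 - <<'E'
from station import sensors,cams
import cv2,numpy as np
for n in("scene","top"):
    cv2.imwrite(f"pics/{n}1.png",cams.snapshot(n)[:,:,::-1])
a=cv2.imread("pics/scene1.png")[200:300,205:325];b=cv2.imread("pics/top1.png")[150:250,340:460]
cv2.imwrite("pics/crop1.png",np.hstack([cv2.resize(x,(400,400) if x is b else (400,333),interpolation=cv2.INTER_CUBIC)[:333] for x in(a,b)]))
print(sensors.sense()["tcp_pos"],sensors.sense()["tool_rot"])
E
```

```text
[ 0.56337483 -0.30249515  0.1215838 ] [ 5.28107575e-02  9.98604500e-01 -1.56577031e-04  2.29045780e-04]
```

View pics/crop1.png

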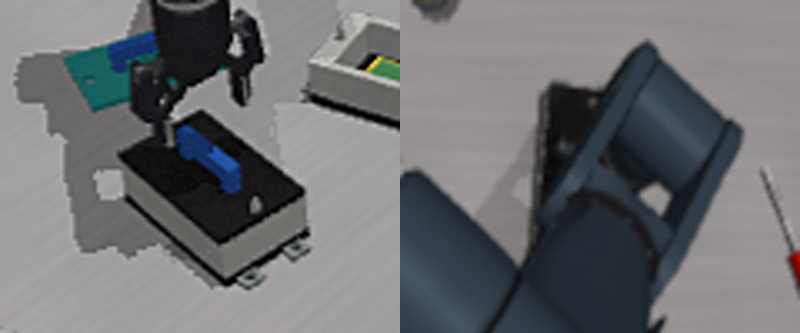

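The scene crop shows the open fingers straddling the blue handle (bar at crop ~(208,157)), well aligned. I'll descend, then close.

Call:
move_arm(targets=[{"dx": 0,"dy": 0,"dz": -0.4,"rx": 0,"ry": 0,"rz": 0},{"dx": 0,"dy": 0,"dz": -0.4,"rx": 0,"ry": 0,"rz": 0},{"dx": 0,"dy": 0,"dz": -0.4,"rx": 0,"ry": 0,"rz": 0},{"dx": 0,"dy": 0,"dz": -0.4,"rx": 0,"ry": 0,"rz": 0},{"dx": 0,"dy": 0,"dz": -0.3,"rx": 0,"ry": 0,"rz": 0},{"dx": 0,"dy": 0,"dz": 0,"rx": 0,"ry": 0,"rz": 0},{"dx": 0,"dy": 0,"dz": 0,"rx": 0,"ry": 0,"rz": 0},{"dx": 0,"dy": 0,"dz": 0,"rx": 0,"ry": 0,"rz": 0},{"dx": 0,"dy": 0,"dz": 0,"rx": 0,"ry": 0,"rz": 0},{"dx": 0,"dy": 0,"dz": 0,"rx": 0,"ry": 0,"rz": 0}])

```text
t: 6.45
tcp_pos: [0.5632, -0.3027, 0.0741]
tool_rot: [0.053, 0.999, -0.0, 0.0]
force: [0.2, -0.3, 0.3]
finger_gap: 1.002
gripper_force: 0.0
```

Call:
move_arm(targets=[{"dx": 0,"dy": 0,"dz": 0,"rx": 0,"ry": 0,"rz": 0},{"dx": 0,"dy": 0,"dz": 0,"rx": 0,"ry": 0,"rz": 0},{"dx": 0,"dy": 0,"dz": 0,"rx": 0,"ry": 0,"rz": 0},{"dx": 0,"dy": 0,"dz": 0,"rx": 0,"ry": 0,"rz": 0},{"dx": 0,"dy": 0,"dz": 0,"rx": 0,"ry": 0,"rz": 0},{"dx": 0,"dy": 0,"dz": 0,"rx": 0,"ry": 0,"rz": 0},{"dx": 0,"dy": 0,"dz": 0,"rx": 0,"ry": 0,"rz": 0},{"dx": 0,"dy": 0,"dz": 0,"rx": 0,"ry": 0,"rz": 0},{"dx": 0,"dy": 0,"dz": 0,"rx": 0,"ry": 0,"rz": 0},{"dx": 0,"dy": 0,"dz": 0,"rx": 0,"ry": 0,"rz": 0}], claw=0, newtons=60)

```text
t: 7.7
tcp_pos: [0.5631, -0.3024, 0.074]
tool_rot: [0.053, 0.999, 0.0, -0.0]
force: [0.3, 4.2, 3.7]
finger_gap: 0.177
gripper_force: 60.9
```

Call:
move_arm(targets=[{"dx": 0,"dy": 0,"dz": 0.2,"rx": 0,"ry": 0,"rz": 0},{"dx": 0,"dy": 0,"dz": 0.2,"rx": 0,"ry": 0,"rz": 0},{"dx": 0,"dy": 0,"dz": 0.3,"rx": 0,"ry": 0,"rz": 0},{"dx": 0,"dy": 0,"dz": 0.4,"rx": 0,"ry": 0,"rz": 0},{"dx": 0,"dy": 0,"dz": 0.4,"rx": 0,"ry": 0,"rz": 0},{"dx": 0,"dy": 0,"dz": 0.5,"rx": 0,"ry": 0,"rz": 0},{"dx": 0,"dy": 0,"dz": 0.5,"rx": 0,"ry": 0,"rz": 0},{"dx": 0,"dy": 0,"dz": 0.5,"rx": 0,"ry": 0,"rz": 0},{"dx": 0,"dy": 0,"dz": 0.4,"rx": 0,"ry": 0,"rz": 0},{"dx": 0,"dy": 0,"dz": 0,"rx": 0,"ry": 0,"rz": 0}])

```text
t: 8.95
tcp_pos: [0.5637, -0.303, 0.16]
tool_rot: [0.053, 0.999, -0.001, 0.001]
force: [0.3, 0.2, -2.6]
finger_gap: 0.179
gripper_force: 60.1
```

Call:
move_arm(targets=[{"dx": 0.03,"dy": 0.95,"dz": 0,"rx": 0,"ry": 0,"rz": 0.06},{"dx": 0.03,"dy": 0.95,"dz": 0,"rx": 0,"ry": 0,"rz": 0.06},{"dx": 0.03,"dy": 0.95,"dz": 0,"rx": 0,"ry": 0,"rz": 0.06},{"dx": 0.03,"dy": 0.95,"dz": 0,"rx": 0,"ry": 0,"rz": 0.06},{"dx": 0.03,"dy": 0.95,"dz": 0,"rx": 0,"ry": 0,"rz": 0.06},{"dx": 0.03,"dy": 0.95,"dz": 0,"rx": 0,"ry": 0,"rz": 0.06},{"dx": 0.03,"dy": 0.95,"dz": 0,"rx": 0,"ry": 0,"rz": 0.06},{"dx": 0.03,"dy": 0.95,"dz": 0,"rx": 0,"ry": 0,"rz": 0.06},{"dx": 0.03,"dy": 0.95,"dz": 0,"rx": 0,"ry": 0,"rz": 0.06},{"dx": 0.03,"dy": 0.95,"dz": 0,"rx": 0,"ry": 0,"rz": 0.06}])

```text
t: 10.2
tcp_pos: [0.5706, -0.0635, 0.1589]
tool_rot: [-0.105, 0.994, -0.0, 0.0]
force: [-0.3, 0.1, -2.6]
finger_gap: 0.179
gripper_force: 60.1
```

Call:
move_arm(targets=[{"dx": 0.02,"dy": 0.95,"dz": 0,"rx": 0,"ry": 0,"rz": 0.06},{"dx": 0,"dy": 0.95,"dz": 0,"rx": 0,"ry": 0,"rz": 0.06},{"dx": 0,"dy": 0,"dz": -0.4,"rx": 0,"ry": 0,"rz": 0},{"dx": 0,"dy": 0,"dz": -0.4,"rx": 0,"ry": 0,"rz": 0},{"dx": 0,"dy": 0,"dz": -0.4,"rx": 0,"ry": 0,"rz": 0},{"dx": 0,"dy": 0,"dz": -0.4,"rx": 0,"ry": 0,"rz": 0},{"dx": 0,"dy": 0,"dz": -0.2,"rx": 0,"ry": 0,"rz": 0},{"dx": 0,"dy": 0,"dz": 0,"rx": 0,"ry": 0,"rz": 0},{"dx": 0,"dy": 0,"dz": 0,"rx": 0,"ry": 0,"rz": 0},{"dx": 0,"dy": 0,"dz": 0,"rx": 0,"ry": 0,"rz": 0}])

```text
t: 11.45
tcp_pos: [0.5714, -0.0176, 0.1142]
tool_rot: [-0.135, 0.991, -0.0, 0.0]
force: [0.1, 0.4, -2.4]
finger_gap: 0.179
gripper_force: 60.1
```

```bash
python3 - <<'E'
from station import sensors,cams
from fit import *
for n in("scene","top"): cv2.imwrite(f"pics/{n}2.png",cams.snapshot(n)[:,:,::-1])
s=sensors.sense();t=s["tcp_pos"];q=s["tool_rot"];print(t,q,"y-ang",2*np.arctan2(q[1],q[0])-np.pi/2)
I={n:load(n,f"pics/{n}2.png") for n in M}
dz=t[2]-.074
g=lambda f:{"scene":prep(f(I["scene"]))}
cov=[(g(lum),boxpts(.18,.11,.060+dz,.068+dz),-1,True),(g(blue),boxpts(.092,.016,.080+dz,.102+dz),1,True)]
print(fit(cov,(t[0],t[1],.27),("scene",)))
print(fit(cov[:1],(t[0],t[1],.27),("scene",)))
# empty box now bare
I0={n:load(n,f"pics/{n}2.png") for n in M}
G={n:prep(lum(I0[n])) for n in M}
for v in(("scene","top"),("scene",),("top",)):print("empty",fit([(G,boxpts(.18,.11,.06,.06)[:4],1,False)],(.5625,-.303,-.105),v))
a=cv2.imread("pics/scene2.png")[170:290,230:400]
cv2.imwrite("pics/crop2.png",cv2.resize(a,None,fx=4,fy=4,interpolation=cv2.INTER_CUBIC))
E
```

```text
[ 0.57136558 -0.01757978  0.11417409] [-1.35131183e-01  9.90827639e-01 -1.25793320e-04  3.69435661e-04] y-ang 1.8418880651463758
(array([ 0.56976777, -0.01706971,  0.25213996]), np.float64(-50.22226498053721))
(array([ 0.56926203, -0.01675571,  0.25535468]), np.float64(-31.276578850928402))
empty (array([ 0.56231982, -0.30194474, -0.09603919]), np.float64(-40.358869301225745))
empty (array([ 0.56217852, -0.30039225, -0.09997821]), np.float64(-17.428083219426092))
empty (array([ 0.56231731, -0.3029466 , -0.09775339]), np.float64(-24.54846254258678))
```

View pics/crop2.png

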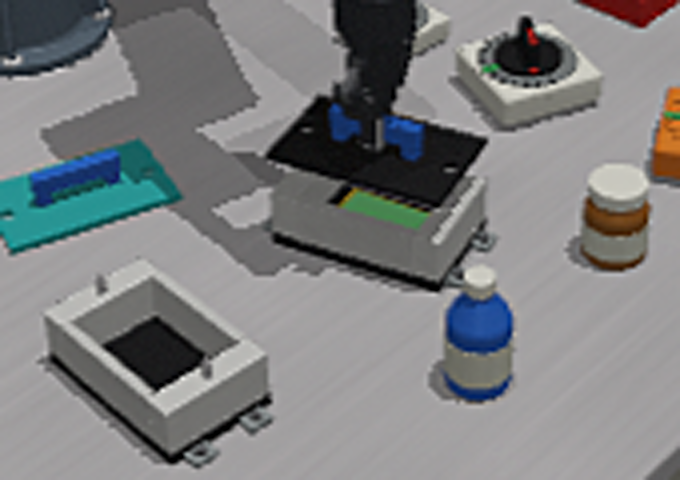

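The crop shows the cover held level over the loaded box (grip at crop ~(375,135)), and the empty box with both pins bare. Alignment is within about 1 mm, so I'll lower gently.

Call:
move_arm(targets=[{"dx": 0,"dy": 0,"dz": -0.2,"rx": 0,"ry": 0,"rz": 0},{"dx": 0,"dy": 0,"dz": -0.2,"rx": 0,"ry": 0,"rz": 0},{"dx": 0,"dy": 0,"dz": -0.2,"rx": 0,"ry": 0,"rz": 0},{"dx": 0,"dy": 0,"dz": -0.15,"rx": 0,"ry": 0,"rz": 0},{"dx": 0,"dy": 0,"dz": -0.15,"rx": 0,"ry": 0,"rz": 0},{"dx": 0,"dy": 0,"dz": -0.1,"rx": 0,"ry": 0,"rz": 0},{"dx": 0,"dy": 0,"dz": -0.1,"rx": 0,"ry": 0,"rz": 0},{"dx": 0,"dy": 0,"dz": -0.05,"rx": 0,"ry": 0,"rz": 0},{"dx": 0,"dy": 0,"dz": 0,"rx": 0,"ry": 0,"rz": 0},{"dx": 0,"dy": 0,"dz": 0,"rx": 0,"ry": 0,"rz": 0}])

```text
t: 12.8
tcp_pos: [0.5712, -0.0176, 0.0852]
tool_rot: [-0.135, 0.991, -0.0, 0.0]
force: [-0.5, 0.7, -2.1]
finger_gap: 0.175
gripper_force: 60.1
```

Call:
move_arm(targets=[{"dx": 0,"dy": 0,"dz": -0.07,"rx": 0,"ry": 0,"rz": 0},{"dx": 0,"dy": 0,"dz": -0.07,"rx": 0,"ry": 0,"rz": 0},{"dx": 0,"dy": 0,"dz": -0.07,"rx": 0,"ry": 0,"rz": 0},{"dx": 0,"dy": 0,"dz": -0.06,"rx": 0,"ry": 0,"rz": 0},{"dx": 0,"dy": 0,"dz": -0.06,"rx": 0,"ry": 0,"rz": 0},{"dx": 0,"dy": 0,"dz": -0.05,"rx": 0,"ry": 0,"rz": 0},{"dx": 0,"dy": 0,"dz": -0.04,"rx": 0,"ry": 0,"rz": 0},{"dx": 0,"dy": 0,"dz": -0.02,"rx": 0,"ry": 0,"rz": 0},{"dx": 0,"dy": 0,"dz": -0.01,"rx": 0,"ry": 0,"rz": 0},{"dx": 0,"dy": 0,"dz": 0,"rx": 0,"ry": 0,"rz": 0}])

```text
t: 14.05
tcp_pos: [0.5711, -0.0176, 0.074]
tool_rot: [-0.135, 0.991, -0.0, 0.0]
force: [-0.4, -0.1, -1.7]
finger_gap: 0.175
gripper_force: 60.3
```

Call:
move_arm(targets=[{"dx": 0,"dy": 0,"dz": -0.01,"rx": 0,"ry": 0,"rz": 0},{"dx": 0,"dy": 0,"dz": -0.01,"rx": 0,"ry": 0,"rz": 0},{"dx": 0,"dy": 0,"dz": -0.01,"rx": 0,"ry": 0,"rz": 0},{"dx": 0,"dy": 0,"dz": -0.01,"rx": 0,"ry": 0,"rz": 0},{"dx": 0,"dy": 0,"dz": 0,"rx": 0,"ry": 0,"rz": 0},{"dx": 0,"dy": 0,"dz": 0,"rx": 0,"ry": 0,"rz": 0},{"dx": 0,"dy": 0,"dz": 0,"rx": 0,"ry": 0,"rz": 0},{"dx": 0,"dy": 0,"dz": 0,"rx": 0,"ry": 0,"rz": 0},{"dx": 0,"dy": 0,"dz": 0,"rx": 0,"ry": 0,"rz": 0},{"dx": 0,"dy": 0,"dz": 0,"rx": 0,"ry": 0,"rz": 0}])

```text
t: 15.3
tcp_pos: [0.5711, -0.0176, 0.0739]
tool_rot: [-0.135, 0.991, -0.0, 0.0]
force: [-2.4, 0.5, 7.2]
finger_gap: 0.181
gripper_force: 61.6
```

Contact at +7 N at exactly the seated height. I'll release and rise.

Call:
move_arm(targets=[{"dx": 0,"dy": 0,"dz": 0,"rx": 0,"ry": 0,"rz": 0},{"dx": 0,"dy": 0,"dz": 0,"rx": 0,"ry": 0,"rz": 0},{"dx": 0,"dy": 0,"dz": 0,"rx": 0,"ry": 0,"rz": 0},{"dx": 0,"dy": 0,"dz": 0,"rx": 0,"ry": 0,"rz": 0},{"dx": 0,"dy": 0,"dz": 0,"rx": 0,"ry": 0,"rz": 0},{"dx": 0,"dy": 0,"dz": 0.1,"rx": 0,"ry": 0,"rz": 0},{"dx": 0,"dy": 0,"dz": 0.3,"rx": 0,"ry": 0,"rz": 0},{"dx": 0,"dy": 0,"dz": 0.6,"rx": 0,"ry": 0,"rz": 0},{"dx": 0,"dy": 0,"dz": 1,"rx": 0,"ry": 0,"rz": 0},{"dx": 0,"dy": 0,"dz": 1,"rx": 0,"ry": 0,"rz": 0}], claw=100)

```text
t: 16.55
tcp_pos: [0.5713, -0.0176, 0.1496]
tool_rot: [-0.135, 0.991, -0.0, 0.0]
force: [-0.2, 0.5, -0.4]
finger_gap: 0.997
gripper_force: 0.0
```

```bash
python3 - <<'E'
from station import cams
from fit import *
for n in("scene","top"): cv2.imwrite(f"pics/{n}3.png",cams.snapshot(n)[:,:,::-1])
I={n:load(n,f"pics/{n}3.png") for n in M}
g=lambda f:{n:prep(f(I[n])) for n in M}
cov=[(g(lum),boxpts(.18,.11,.060,.068),-1,True),(g(blue),boxpts(.092,.016,.080,.102),1,True)]
print("cover seated, scene",fit(cov,(.571,-.0176,.27),("scene",)))
# pointer: red pixels near dial top, weighted centroid / axis
c=np.array([.5284,.2717])
for n in M:
    r=np.clip(red(I[n])-30,0,None);u0=proj(n,[c[0],c[1],.06])[0].round().astype(int)
    m=np.zeros_like(r);m[u0[1]-14:u0[1]+14,u0[0]-14:u0[0]+14]=1;r*=m
    ys,xs=np.nonzero(r>10);P=np.array([unproj(n,(x,y),.079)[:2] for x,y in zip(xs,ys)]);w=r[ys,xs]
    for p,k in zip(P-c,w):print(n,(p*1000).round(),k.round()) if 0 else None
    mu=np.average(P,axis=0,weights=w);S=np.cov((P-mu).T,aweights=w);e,V=np.linalg.eigh(S)
    d=mu-c;print(n,len(w),d,"dir",np.arctan2(d[1],d[0]),"axis",np.arctan2(V[1,1],V[0,1]),np.sqrt(e))
A=cv2.imread("pics/top3.png")[175:230,225:285];B=cv2.imread("pics/scene3.png")[165:220,330:390]
cv2.imwrite("pics/crop3.png",np.hstack([cv2.resize(x,(390,358),interpolation=cv2.INTER_CUBIC) for x in(A,B)]))
E
```

```text
cover seated, scene (array([ 0.56910808, -0.01737756,  0.26638914]), np.float64(-68.28325135042726))
scene 20 [0.0104036 0.0170751] dir 1.0235778216782416 axis 1.8578560803332858 [0.01155335 0.06140511]
top 24 [ 0.01131625 -0.01134337] dir -0.7865951472991878 axis 2.2474774988386654 [0.00266004 0.01139238]
```

View pics/crop3.png

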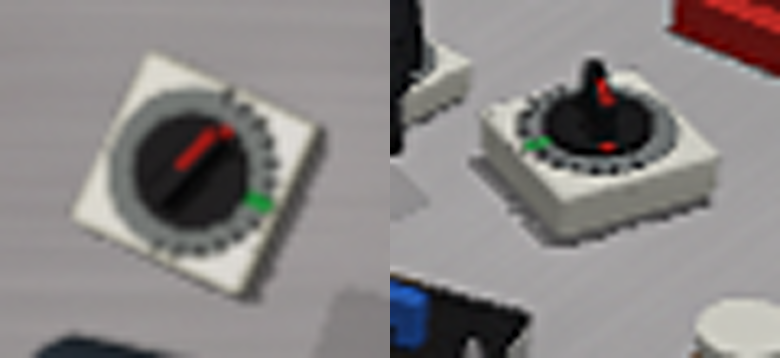

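Top crop: the pointer on the bar points to upper right (~(215,140)), green is at (258,202) and the timer is unmoved. The cover is seated. I'll move over the dial with the fingers along the bar's width.

Call:
move_arm(targets=[{"dx": -0.14,"dy": 0.96,"dz": 0,"rx": 0,"ry": 0,"rz": -0.18},{"dx": -0.14,"dy": 0.96,"dz": 0,"rx": 0,"ry": 0,"rz": -0.18},{"dx": -0.14,"dy": 0.96,"dz": 0,"rx": 0,"ry": 0,"rz": -0.18},{"dx": -0.14,"dy": 0.96,"dz": 0,"rx": 0,"ry": 0,"rz": -0.18},{"dx": -0.14,"dy": 0.96,"dz": 0,"rx": 0,"ry": 0,"rz": -0.18},{"dx": -0.14,"dy": 0.96,"dz": 0,"rx": 0,"ry": 0,"rz": -0.18},{"dx": -0.14,"dy": 0.96,"dz": 0,"rx": 0,"ry": 0,"rz": -0.18},{"dx": -0.14,"dy": 0.96,"dz": 0,"rx": 0,"ry": 0,"rz": -0.18},{"dx": -0.14,"dy": 0.96,"dz": 0,"rx": 0,"ry": 0,"rz": -0.18},{"dx": -0.14,"dy": 0.96,"dz": 0,"rx": 0,"ry": 0,"rz": -0.18}])

```text
t: 17.9
tcp_pos: [0.5356, 0.2231, 0.1475]
tool_rot: [0.331, 0.944, -0.0, -0.0]
force: [-0.4, -0.1, -1.0]
finger_gap: 0.997
gripper_force: 0.0
```

Call:
move_arm(targets=[{"dx": -0.15,"dy": 0.96,"dz": 0,"rx": 0,"ry": 0,"rz": -0.18},{"dx": -0.15,"dy": 0.96,"dz": 0,"rx": 0,"ry": 0,"rz": -0.18},{"dx": 0,"dy": 0,"dz": -0.5,"rx": 0,"ry": 0,"rz": 0},{"dx": 0,"dy": 0,"dz": -0.5,"rx": 0,"ry": 0,"rz": 0},{"dx": 0,"dy": 0,"dz": 0,"rx": 0,"ry": 0,"rz": 0},{"dx": 0,"dy": 0,"dz": 0,"rx": 0,"ry": 0,"rz": 0},{"dx": 0,"dy": 0,"dz": 0,"rx": 0,"ry": 0,"rz": 0},{"dx": 0,"dy": 0,"dz": 0,"rx": 0,"ry": 0,"rz": 0},{"dx": 0,"dy": 0,"dz": 0,"rx": 0,"ry": 0,"rz": 0},{"dx": 0,"dy": 0,"dz": 0,"rx": 0,"ry": 0,"rz": 0}])

```text
t: 19.15
tcp_pos: [0.5287, 0.2704, 0.123]
tool_rot: [0.417, 0.909, 0.0, 0.0]
force: [-0.1, -0.0, -0.0]
finger_gap: 1.001
gripper_force: 0.0
```

```bash
python3 - <<'E'
from station import sensors
import numpy as np
s=sensors.sense();t=s["tcp_pos"];q=s["tool_rot"];print(t,"yang",2*np.arctan2(q[1],q[0])-np.pi/2,q[2:])
ya=2*np.arctan2(q[1],q[0])-np.pi/2
print("to go dx,dy,dz(.053) units",(np.array([.5284,.2717,.053])-t)/.025,"rz",np.degrees(.701-ya)/30)
E
```

```text
[0.52868625 0.27044853 0.12297438] yang 0.710937855942658 [8.63173054e-05 1.15780165e-04]
to go dx,dy,dz(.053) units [-0.01144993  0.05005883 -2.7989751 ] rz -0.018979906764110367
```

Call:
move_arm(targets=[{"dx": -0.01,"dy": 0.05,"dz": -0.4,"rx": 0,"ry": 0,"rz": -0.02},{"dx": 0,"dy": 0,"dz": -0.4,"rx": 0,"ry": 0,"rz": 0},{"dx": 0,"dy": 0,"dz": -0.4,"rx": 0,"ry": 0,"rz": 0},{"dx": 0,"dy": 0,"dz": -0.4,"rx": 0,"ry": 0,"rz": 0},{"dx": 0,"dy": 0,"dz": -0.4,"rx": 0,"ry": 0,"rz": 0},{"dx": 0,"dy": 0,"dz": -0.4,"rx": 0,"ry": 0,"rz": 0},{"dx": 0,"dy": 0,"dz": -0.3,"rx": 0,"ry": 0,"rz": 0},{"dx": 0,"dy": 0,"dz": -0.1,"rx": 0,"ry": 0,"rz": 0},{"dx": 0,"dy": 0,"dz": 0,"rx": 0,"ry": 0,"rz": 0},{"dx": 0,"dy": 0,"dz": 0,"rx": 0,"ry": 0,"rz": 0}], claw=50)

```text
t: 20.4
tcp_pos: [0.5287, 0.2717, 0.0532]
tool_rot: [0.422, 0.907, 0.0, 0.0]
force: [0.5, 0.0, 0.5]
finger_gap: 0.499
gripper_force: 0.0
```

Call:
move_arm(targets=[{"dx": 0,"dy": 0,"dz": 0,"rx": 0,"ry": 0,"rz": 0},{"dx": 0,"dy": 0,"dz": 0,"rx": 0,"ry": 0,"rz": 0},{"dx": 0,"dy": 0,"dz": 0,"rx": 0,"ry": 0,"rz": 0},{"dx": 0,"dy": 0,"dz": 0,"rx": 0,"ry": 0,"rz": 0},{"dx": 0,"dy": 0,"dz": 0,"rx": 0,"ry": 0,"rz": 0},{"dx": 0,"dy": 0,"dz": 0,"rx": 0,"ry": 0,"rz": 0},{"dx": 0,"dy": 0,"dz": 0,"rx": 0,"ry": 0,"rz": 0},{"dx": 0,"dy": 0,"dz": 0,"rx": 0,"ry": 0,"rz": 0},{"dx": 0,"dy": 0,"dz": 0,"rx": 0,"ry": 0,"rz": 0},{"dx": 0,"dy": 0,"dz": 0,"rx": 0,"ry": 0,"rz": 0}], claw=0, newtons=40)

```text
t: 21.65
tcp_pos: [0.5288, 0.2718, 0.0532]
tool_rot: [0.422, 0.907, 0.0, 0.0]
force: [-0.4, 0.5, 5.4]
finger_gap: 0.16
gripper_force: 42.4
```

Call:
move_arm(targets=[{"dx": 0,"dy": 0,"dz": -0.02,"rx": 0,"ry": 0,"rz": 0},{"dx": 0,"dy": 0,"dz": -0.02,"rx": 0,"ry": 0,"rz": 0},{"dx": 0,"dy": 0,"dz": 0,"rx": 0,"ry": 0,"rz": 0},{"dx": 0,"dy": 0,"dz": 0,"rx": 0,"ry": 0,"rz": 0},{"dx": 0,"dy": 0,"dz": 0,"rx": 0,"ry": 0,"rz": 0},{"dx": 0,"dy": 0,"dz": 0,"rx": 0,"ry": 0,"rz": 0},{"dx": 0,"dy": 0,"dz": 0,"rx": 0,"ry": 0,"rz": 0},{"dx": 0,"dy": 0,"dz": 0,"rx": 0,"ry": 0,"rz": 0},{"dx": 0,"dy": 0,"dz": 0,"rx": 0,"ry": 0,"rz": 0},{"dx": 0,"dy": 0,"dz": 0,"rx": 0,"ry": 0,"rz": 0}])

```text
t: 22.9
tcp_pos: [0.5288, 0.2718, 0.0532]
tool_rot: [0.422, 0.907, 0.0, 0.0]
force: [-1.8, -0.4, 11.2]
finger_gap: 0.156
gripper_force: 43.5
```

```bash
python3 - <<'E'
from station import sensors,cams
from fit import *
s=sensors.sense();q=s["tool_rot"];print("yang",2*np.arctan2(q[1],q[0])-np.pi/2,s["force"],s["ft_torque"])
cv2.imwrite("pics/scene4.png",cams.snapshot("scene")[:,:,::-1])
for k in(0,3,4):
    G={"scene":prep(lum(load("scene",f"pics/scene{k}.png")))}
    print(k,fit([(G,boxpts(.12,.12,.042,.042)[:4],1,False)],(.5284,.2717,-.407),("scene",)))
E
```

```text
yang 0.7003629427787601 [-1.8181074  -0.40686566 11.17596612] [-0.07173798  0.24632083 -0.01182611]
0 (array([ 0.5289131 ,  0.27095431, -0.40886153]), np.float64(-12.431649728577959))
3 (array([ 0.52891312,  0.27095428, -0.40886126]), np.float64(-12.570403822169773))
4 (array([ 0.53119192,  0.27281746, -0.49785724]), np.float64(-8.615335310810565))
```

Call:
move_arm(targets=[{"dx": 0,"dy": 0,"dz": -0.02,"rx": 0,"ry": 0,"rz": 0},{"dx": 0,"dy": 0,"dz": 0,"rx": 0,"ry": 0,"rz": -0.05},{"dx": 0,"dy": 0,"dz": 0,"rx": 0,"ry": 0,"rz": -0.1},{"dx": 0,"dy": 0,"dz": 0,"rx": 0,"ry": 0,"rz": -0.1},{"dx": 0,"dy": 0,"dz": 0,"rx": 0,"ry": 0,"rz": -0.1},{"dx": 0,"dy": 0,"dz": 0,"rx": 0,"ry": 0,"rz": -0.1},{"dx": 0,"dy": 0,"dz": 0,"rx": 0,"ry": 0,"rz": -0.1},{"dx": 0,"dy": 0,"dz": 0,"rx": 0,"ry": 0,"rz": -0.1},{"dx": 0,"dy": 0,"dz": 0,"rx": 0,"ry": 0,"rz": -0.1},{"dx": 0,"dy": 0,"dz": 0,"rx": 0,"ry": 0,"rz": -0.1}])

```text
t: 24.2
tcp_pos: [0.5277, 0.2712, 0.0532]
tool_rot: [0.612, 0.791, -0.001, -0.0]
force: [-4.4, -2.1, 15.8]
finger_gap: 0.154
gripper_force: 44.1
```

```bash
python3 - <<'E'
from station import sensors
import numpy as np
s=sensors.sense();q=s["tool_rot"];print("yang",2*np.arctan2(q[1],q[0])-np.pi/2,s["force"],s["ft_torque"],s["tcp_pos"])
E
```

```text
yang 0.2548555327540225 [-4.38470273 -2.05779009 15.7515722 ] [-0.3868525   0.63615902  0.17456441] [0.52769542 0.2712021  0.05316098]
```

Call:
move_arm(targets=[{"dx": 0,"dy": 0,"dz": 0,"rx": 0,"ry": 0,"rz": -0.13},{"dx": 0,"dy": 0,"dz": 0,"rx": 0,"ry": 0,"rz": -0.15},{"dx": 0,"dy": 0,"dz": 0,"rx": 0,"ry": 0,"rz": -0.15},{"dx": 0,"dy": 0,"dz": 0,"rx": 0,"ry": 0,"rz": -0.15},{"dx": 0,"dy": 0,"dz": 0,"rx": 0,"ry": 0,"rz": -0.15},{"dx": 0,"dy": 0,"dz": 0,"rx": 0,"ry": 0,"rz": -0.15},{"dx": 0,"dy": 0,"dz": 0,"rx": 0,"ry": 0,"rz": -0.15},{"dx": 0,"dy": 0,"dz": 0,"rx": 0,"ry": 0,"rz": -0.15},{"dx": 0,"dy": 0,"dz": 0,"rx": 0,"ry": 0,"rz": -0.085},{"dx": 0,"dy": 0,"dz": 0,"rx": 0,"ry": 0,"rz": 0}])

```text
t: 25.45
tcp_pos: [0.5258, 0.2713, 0.0531]
tool_rot: [0.835, 0.55, -0.002, -0.001]
force: [-7.7, -1.4, 19.2]
finger_gap: 0.157
gripper_force: 44.5
```

```bash
python3 - <<'E'
from station import sensors
import numpy as np
s=sensors.sense();q=s["tool_rot"];print("yang",2*np.arctan2(q[1],q[0])-np.pi/2,s["force"],s["ft_torque"],s["tcp_pos"])
E
```

```text
yang -0.4069490631327628 [-7.66525637 -1.42698406 19.17979795] [-0.24151052  1.04148523 -0.06742034] [0.52582056 0.27132723 0.05313036]
```

Lateral load has built up (-7.7 N). I'll relax it and the press before opening, so release doesn't nudge the timer.

Call:
move_arm(targets=[{"dx": -0.03,"dy": 0,"dz": 0,"rx": 0,"ry": 0,"rz": 0},{"dx": -0.03,"dy": 0,"dz": 0,"rx": 0,"ry": 0,"rz": 0},{"dx": -0.03,"dy": 0,"dz": 0,"rx": 0,"ry": 0,"rz": 0},{"dx": -0.02,"dy": 0,"dz": 0,"rx": 0,"ry": 0,"rz": 0},{"dx": 0,"dy": 0,"dz": 0,"rx": 0,"ry": 0,"rz": 0},{"dx": 0,"dy": 0,"dz": 0,"rx": 0,"ry": 0,"rz": 0},{"dx": 0,"dy": 0,"dz": 0,"rx": 0,"ry": 0,"rz": 0},{"dx": 0,"dy": 0,"dz": 0,"rx": 0,"ry": 0,"rz": 0},{"dx": 0,"dy": 0,"dz": 0,"rx": 0,"ry": 0,"rz": 0},{"dx": 0,"dy": 0,"dz": 0,"rx": 0,"ry": 0,"rz": 0}])

```text
t: 26.7
tcp_pos: [0.5258, 0.2713, 0.0532]
tool_rot: [0.835, 0.55, 0.0, 0.0]
force: [-2.6, -2.3, 14.2]
finger_gap: 0.152
gripper_force: 43.9
```

```bash
python3 - <<'E'
from station import sensors
import numpy as np
s=sensors.sense();q=s["tool_rot"];print("yang",2*np.arctan2(q[1],q[0])-np.pi/2,s["force"],s["ft_torque"],s["tcp_pos"],q)
E
```

```text
yang -0.4068611629846359 [-2.63973973 -2.31747379 14.15813881] [-0.35331646  0.41611604 -0.04256535] [0.52576547 0.27134647 0.05316581] [8.35382695e-01 5.49668648e-01 1.40628074e-04 3.34283855e-04]
```

Call:
move_arm(targets=[{"dx": -0.03,"dy": -0.03,"dz": 0,"rx": 0,"ry": 0,"rz": 0},{"dx": 0,"dy": 0,"dz": 0.02,"rx": 0,"ry": 0,"rz": 0},{"dx": 0,"dy": 0,"dz": 0.02,"rx": 0,"ry": 0,"rz": 0},{"dx": 0,"dy": 0,"dz": 0,"rx": 0,"ry": 0,"rz": 0},{"dx": 0,"dy": 0,"dz": 0,"rx": 0,"ry": 0,"rz": 0},{"dx": 0,"dy": 0,"dz": 0,"rx": 0,"ry": 0,"rz": 0},{"dx": 0,"dy": 0,"dz": 0,"rx": 0,"ry": 0,"rz": 0},{"dx": 0,"dy": 0,"dz": 0,"rx": 0,"ry": 0,"rz": 0},{"dx": 0,"dy": 0,"dz": 0,"rx": 0,"ry": 0,"rz": 0},{"dx": 0,"dy": 0,"dz": 0,"rx": 0,"ry": 0,"rz": 0}])

```text
t: 27.95
tcp_pos: [0.5257, 0.2713, 0.0532]
tool_rot: [0.835, 0.549, 0.001, 0.0]
force: [-0.1, 1.0, 7.8]
finger_gap: 0.155
gripper_force: 42.8
```

Call:
move_arm(targets=[{"dx": 0,"dy": 0,"dz": 0,"rx": 0,"ry": 0,"rz": 0},{"dx": 0,"dy": 0,"dz": 0,"rx": 0,"ry": 0,"rz": 0},{"dx": 0,"dy": 0,"dz": 0,"rx": 0,"ry": 0,"rz": 0},{"dx": 0,"dy": 0,"dz": 0,"rx": 0,"ry": 0,"rz": 0},{"dx": 0,"dy": 0,"dz": 0,"rx": 0,"ry": 0,"rz": 0},{"dx": 0,"dy": 0,"dz": 0.4,"rx": 0,"ry": 0,"rz": 0},{"dx": 0,"dy": 0,"dz": 0.8,"rx": 0,"ry": 0,"rz": 0},{"dx": 0,"dy": 0,"dz": 1,"rx": 0,"ry": 0,"rz": 0},{"dx": 0,"dy": 0,"dz": 1,"rx": 0,"ry": 0,"rz": 0},{"dx": 0,"dy": 0,"dz": 1,"rx": 0,"ry": 0,"rz": 0}], claw=60)

```text
t: 29.2
tcp_pos: [0.5249, 0.271, 0.1589]
tool_rot: [0.835, 0.55, 0.0, 0.0]
force: [0.8, 0.3, -0.7]
finger_gap: 0.599
gripper_force: 0.0
```

Call:
move_arm(targets=[{"dx": -0.3,"dy": -1,"dz": 0.5,"rx": 0,"ry": 0,"rz": 0},{"dx": -0.3,"dy": -1,"dz": 0.5,"rx": 0,"ry": 0,"rz": 0},{"dx": -0.3,"dy": -1,"dz": 0.5,"rx": 0,"ry": 0,"rz": 0},{"dx": -0.3,"dy": -1,"dz": 0.5,"rx": 0,"ry": 0,"rz": 0},{"dx": -0.3,"dy": -1,"dz": 0.5,"rx": 0,"ry": 0,"rz": 0},{"dx": -0.3,"dy": -1,"dz": 0,"rx": 0,"ry": 0,"rz": 0},{"dx": -0.3,"dy": -1,"dz": 0,"rx": 0,"ry": 0,"rz": 0},{"dx": -0.3,"dy": -1,"dz": 0,"rx": 0,"ry": 0,"rz": 0},{"dx": -0.3,"dy": -1,"dz": 0,"rx": 0,"ry": 0,"rz": 0},{"dx": -0.3,"dy": -1,"dz": 0,"rx": 0,"ry": 0,"rz": 0}])

```text
t: 30.45
tcp_pos: [0.4496, 0.0201, 0.2206]
tool_rot: [0.835, 0.55, 0.0, 0.0]
force: [0.2, -0.7, -0.6]
finger_gap: 0.599
gripper_force: 0.0
```

```bash
python3 - <<'E'
from station import cams
from fit import *
for n in("scene","top"): cv2.imwrite(f"pics/{n}5.png",cams.snapshot(n)[:,:,::-1])
I={n:load(n,f"pics/{n}5.png") for n in M}
g=lambda f:{n:prep(f(I[n])) for n in M}
tim=[(g(lum),boxpts(.12,.12,.042,.042)[:4],1,False)]
for v in(("scene","top"),("scene",),("top",)):print("timer",fit(tim,(.5284,.2717,-.407),v))
c=np.array([.5284,.2717])
for k in(3,5):
    J=load("top",f"pics/top{k}.png");r=np.clip(red(J)-30,0,None);u0=proj("top",[c[0],c[1],.06])[0].round().astype(int)
    m=np.zeros_like(r);m[u0[1]-10:u0[1]+10,u0[0]-10:u0[0]+10]=1;r*=m
    ys,xs=np.nonzero(r>10);P=np.array([unproj("top",(x,y),.079)[:2] for x,y in zip(xs,ys)]);w=r[ys,xs]
    mu=np.average(P,axis=0,weights=w);S=np.cov((P-mu).T,aweights=w);e,V=np.linalg.eigh(S);d=mu-c
    print(k,d,"dir",np.arctan2(*d[::-1]),"axis",np.arctan2(V[1,1],V[0,1]))
A=cv2.imread("pics/top5.png")[175:230,225:285];B=cv2.imread("pics/scene5.png")[160:290,230:400]
cv2.imwrite("pics/crop5.png",np.hstack([cv2.resize(A,(392,360),interpolation=cv2.INTER_CUBIC),cv2.resize(B,(400,306),interpolation=cv2.INTER_CUBIC)[:300] if 0 else cv2.copyMakeBorder(cv2.resize(B,(400,306),interpolation=cv2.INTER_CUBIC),0,54,0,0,0)]))
E
```

```text
timer (array([ 0.52860714,  0.27159145, -0.45979306]), np.float64(-27.5047619652572))
timer (array([ 0.52971945,  0.27072564, -0.4754173 ]), np.float64(-11.341184705354701))
timer (array([ 0.52802839,  0.27200846, -0.45654835]), np.float64(-16.45502780408543))
3 [ 0.01131625 -0.01134337] dir -0.7865951472991878 axis 2.2474774988386654
5 [-0.00707778 -0.01419982] dir -2.0331967091858503 axis 1.1750924848110518
```

View pics/crop5.png

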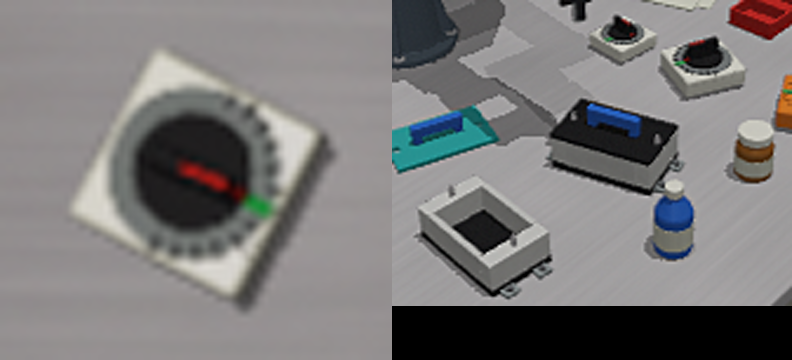

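The cover is well seated on the loaded box and the pointer is close to green. But clamping the bar (about 3° off the estimated bar yaw) swivelled the timer about -0.055 rad, so the dial reads about 1.52. To mend it:
1. Regrip at the now-known bar pose and inferred axis (.527, .274).
2. Turn the timer back without pressing.
3. Press and finish the dial turn.

Call:
move_arm(targets=[{"dx": 0.3,"dy": 1,"dz": 0,"rx": 0,"ry": 0,"rz": 0},{"dx": 0.3,"dy": 1,"dz": 0,"rx": 0,"ry": 0,"rz": 0},{"dx": 0.3,"dy": 1,"dz": 0,"rx": 0,"ry": 0,"rz": 0},{"dx": 0.3,"dy": 1,"dz": 0,"rx": 0,"ry": 0,"rz": 0},{"dx": 0.3,"dy": 1,"dz": 0,"rx": 0,"ry": 0,"rz": 0},{"dx": 0.3,"dy": 1,"dz": -0.5,"rx": 0,"ry": 0,"rz": 0},{"dx": 0.3,"dy": 1,"dz": -0.5,"rx": 0,"ry": 0,"rz": 0},{"dx": 0.3,"dy": 1,"dz": -0.5,"rx": 0,"ry": 0,"rz": 0},{"dx": 0.3,"dy": 1,"dz": -0.5,"rx": 0,"ry": 0,"rz": 0},{"dx": 0.36,"dy": 1,"dz": -0.5,"rx": 0,"ry": 0,"rz": 0}])

```text
t: 31.8
tcp_pos: [0.5263, 0.2728, 0.1574]
tool_rot: [0.835, 0.55, 0.0, -0.0]
force: [0.6, 0.1, 0.2]
finger_gap: 0.6
gripper_force: 0.0
```

Call:
move_arm(targets=[{"dx": 0,"dy": 0.12,"dz": -0.5,"rx": 0,"ry": 0,"rz": 0},{"dx": 0,"dy": 0,"dz": -0.5,"rx": 0,"ry": 0,"rz": 0},{"dx": 0,"dy": 0,"dz": -0.5,"rx": 0,"ry": 0,"rz": 0},{"dx": 0,"dy": 0,"dz": -0.5,"rx": 0,"ry": 0,"rz": 0},{"dx": 0,"dy": 0,"dz": -0.2,"rx": 0,"ry": 0,"rz": 0},{"dx": 0,"dy": 0,"dz": 0,"rx": 0,"ry": 0,"rz": 0},{"dx": 0,"dy": 0,"dz": 0,"rx": 0,"ry": 0,"rz": 0},{"dx": 0,"dy": 0,"dz": 0,"rx": 0,"ry": 0,"rz": 0},{"dx": 0,"dy": 0,"dz": 0,"rx": 0,"ry": 0,"rz": 0},{"dx": 0,"dy": 0,"dz": 0,"rx": 0,"ry": 0,"rz": 0}])

```text
t: 33.05
tcp_pos: [0.5265, 0.274, 0.1025]
tool_rot: [0.835, 0.55, 0.0, 0.0]
force: [-0.3, -0.1, 0.3]
finger_gap: 0.602
gripper_force: 0.0
```

```bash
python3 - <<'E'
from station import sensors
import numpy as np
s=sensors.sense();q=s["tool_rot"];t=s["tcp_pos"];print("yang",2*np.arctan2(q[1],q[0])-np.pi/2,t,q)
print((np.array([.5269,.2740,.0538])-t)/.025)
E
```

```text
yang -0.406981300602542 [0.52645256 0.27398546 0.10251794] [8.35415751e-01 5.49618493e-01 1.80822244e-04 4.78368045e-05]
[ 1.78975813e-02  5.81600416e-04 -1.94871744e+00]
```

Call:
move_arm(targets=[{"dx": 0.02,"dy": 0,"dz": -0.4,"rx": 0,"ry": 0,"rz": 0},{"dx": 0,"dy": 0,"dz": -0.4,"rx": 0,"ry": 0,"rz": 0},{"dx": 0,"dy": 0,"dz": -0.4,"rx": 0,"ry": 0,"rz": 0},{"dx": 0,"dy": 0,"dz": -0.4,"rx": 0,"ry": 0,"rz": 0},{"dx": 0,"dy": 0,"dz": -0.33,"rx": 0,"ry": 0,"rz": 0},{"dx": 0,"dy": 0,"dz": 0,"rx": 0,"ry": 0,"rz": 0},{"dx": 0,"dy": 0,"dz": 0,"rx": 0,"ry": 0,"rz": 0},{"dx": 0,"dy": 0,"dz": 0,"rx": 0,"ry": 0,"rz": 0},{"dx": 0,"dy": 0,"dz": 0,"rx": 0,"ry": 0,"rz": 0},{"dx": 0,"dy": 0,"dz": 0,"rx": 0,"ry": 0,"rz": 0}])

```text
t: 34.3
tcp_pos: [0.527, 0.274, 0.0543]
tool_rot: [0.835, 0.55, 0.0, 0.0]
force: [0.1, -0.2, -0.6]
finger_gap: 0.603
gripper_force: 0.0
```

Call:
move_arm(targets=[{"dx": 0,"dy": 0,"dz": 0,"rx": 0,"ry": 0,"rz": 0},{"dx": 0,"dy": 0,"dz": 0,"rx": 0,"ry": 0,"rz": 0},{"dx": 0,"dy": 0,"dz": 0,"rx": 0,"ry": 0,"rz": 0},{"dx": 0,"dy": 0,"dz": 0,"rx": 0,"ry": 0,"rz": 0},{"dx": 0,"dy": 0,"dz": 0,"rx": 0,"ry": 0,"rz": 0},{"dx": 0,"dy": 0,"dz": 0,"rx": 0,"ry": 0,"rz": 0},{"dx": 0,"dy": 0,"dz": 0,"rx": 0,"ry": 0,"rz": 0},{"dx": 0,"dy": 0,"dz": 0,"rx": 0,"ry": 0,"rz": 0},{"dx": 0,"dy": 0,"dz": 0,"rx": 0,"ry": 0,"rz": 0},{"dx": 0,"dy": 0,"dz": 0,"rx": 0,"ry": 0,"rz": 0}], claw=0, newtons=40)

```text
t: 35.55
tcp_pos: [0.5268, 0.2739, 0.0541]
tool_rot: [0.835, 0.55, -0.0, -0.0]
force: [-1.6, 0.5, 4.3]
finger_gap: 0.155
gripper_force: 40.8
```

```bash
python3 - <<'E'
from station import sensors
import numpy as np
s=sensors.sense();q=s["tool_rot"];print("yang",2*np.arctan2(q[1],q[0])-np.pi/2,s["force"],s["ft_torque"],s["tcp_pos"])
E
```

```text
yang -0.4070003470412604 [-1.62274728  0.4621029   4.31632578] [0.03284849 0.20734396 0.04137336] [0.52683286 0.27394152 0.05413965]
```

Call:
move_arm(targets=[{"dx": 0,"dy": 0,"dz": 0.02,"rx": 0,"ry": 0,"rz": 0},{"dx": 0,"dy": 0,"dz": 0,"rx": 0,"ry": 0,"rz": 0},{"dx": 0,"dy": 0,"dz": 0,"rx": 0,"ry": 0,"rz": 0},{"dx": 0,"dy": 0,"dz": 0,"rx": 0,"ry": 0,"rz": 0.02},{"dx": 0,"dy": 0,"dz": 0,"rx": 0,"ry": 0,"rz": 0.02},{"dx": 0,"dy": 0,"dz": 0,"rx": 0,"ry": 0,"rz": 0.02},{"dx": 0,"dy": 0,"dz": 0,"rx": 0,"ry": 0,"rz": 0.02},{"dx": 0,"dy": 0,"dz": 0,"rx": 0,"ry": 0,"rz": 0.02},{"dx": 0,"dy": 0,"dz": 0,"rx": 0,"ry": 0,"rz": 0.007},{"dx": 0,"dy": 0,"dz": 0,"rx": 0,"ry": 0,"rz": 0}])

```text
t: 36.8
tcp_pos: [0.5268, 0.2739, 0.0545]
tool_rot: [0.82, 0.573, -0.0, -0.0]
force: [-1.0, 0.6, -3.9]
finger_gap: 0.153
gripper_force: 39.8
```

```bash
python3 - <<'E'
from station import sensors,cams
from fit import *
s=sensors.sense();q=s["tool_rot"];print("yang",2*np.arctan2(q[1],q[0])-np.pi/2,s["force"],s["ft_torque"],s["tcp_pos"])
cv2.imwrite("pics/scene6.png",cams.snapshot("scene")[:,:,::-1])
# near (visible) edges only, scene: fit yaw by full rect for frames 0,5,6; and open chain of near edges
G={k:{"scene":prep(lum(load("scene",f"pics/scene{k}.png")))} for k in(0,4,5,6)}
P=boxpts(.12,.12,.042,.042)[:4]
for k in G:print(k,fit([(G[k],P,1,False)],(.529,.271,-.43),("scene",)))
cv2.imwrite("pics/crop6.png",cv2.resize(cv2.imread("pics/scene6.png")[155:225,320:400],(686,600),interpolation=cv2.INTER_CUBIC))
E
```

```text
yang -0.3509875236711222 [-0.98487841  0.55774822 -3.88177723] [ 0.06565089  0.00301018 -0.00758775] [0.52677523 0.27389466 0.05447841]
0 (array([ 0.52891307,  0.2709543 , -0.40886054]), np.float64(-12.431649761726536))
4 (array([ 0.53119202,  0.27281745, -0.49785808]), np.float64(-8.61533468780429))
5 (array([ 0.5297193 ,  0.27072586, -0.47541723]), np.float64(-11.341185310854682))
6 (array([ 0.5341089 ,  0.27487536, -0.52882206]), np.float64(-7.212983779953029))
```

View pics/crop6.png

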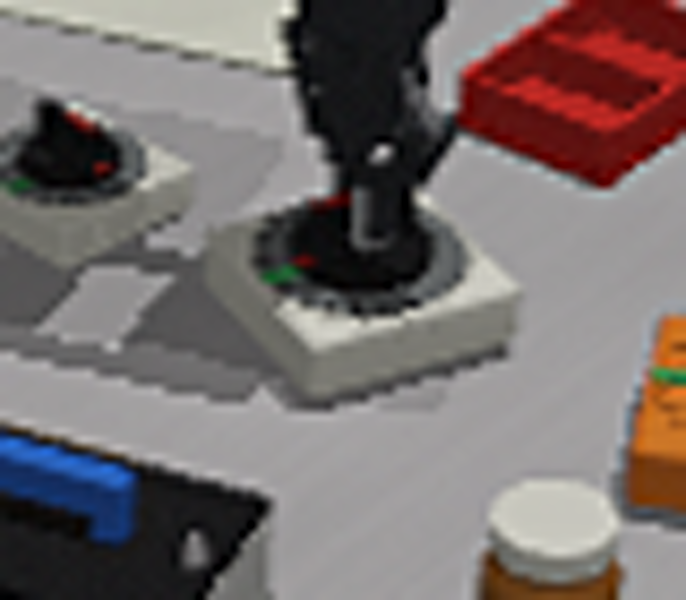

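The timer followed the tool: the crop shows it held, and the -3.9 N shows it just lifted off the bench. I'll press down, then turn the dial back clockwise by the same amount.

Call:
move_arm(targets=[{"dx": 0,"dy": 0,"dz": -0.02,"rx": 0,"ry": 0,"rz": 0},{"dx": 0,"dy": 0,"dz": -0.02,"rx": 0,"ry": 0,"rz": 0},{"dx": 0,"dy": 0,"dz": -0.02,"rx": 0,"ry": 0,"rz": 0},{"dx": 0,"dy": 0,"dz": -0.01,"rx": 0,"ry": 0,"rz": 0},{"dx": 0,"dy": 0,"dz": 0,"rx": 0,"ry": 0,"rz": 0},{"dx": 0,"dy": 0,"dz": 0,"rx": 0,"ry": 0,"rz": 0},{"dx": 0,"dy": 0,"dz": 0,"rx": 0,"ry": 0,"rz": 0},{"dx": 0,"dy": 0,"dz": 0,"rx": 0,"ry": 0,"rz": 0},{"dx": 0,"dy": 0,"dz": 0,"rx": 0,"ry": 0,"rz": 0},{"dx": 0,"dy": 0,"dz": 0,"rx": 0,"ry": 0,"rz": 0}])

```text
t: 38.1
tcp_pos: [0.5269, 0.274, 0.0542]
tool_rot: [0.82, 0.573, 0.0, 0.0]
force: [-3.5, -1.1, 7.3]
finger_gap: 0.154
gripper_force: 41.3
```

Call:
move_arm(targets=[{"dx": -0.02,"dy": 0,"dz": -0.02,"rx": 0,"ry": 0,"rz": 0},{"dx": -0.02,"dy": 0,"dz": -0.02,"rx": 0,"ry": 0,"rz": 0},{"dx": 0,"dy": 0,"dz": 0,"rx": 0,"ry": 0,"rz": 0},{"dx": 0,"dy": 0,"dz": 0,"rx": 0,"ry": 0,"rz": -0.02},{"dx": 0,"dy": 0,"dz": 0,"rx": 0,"ry": 0,"rz": -0.02},{"dx": 0,"dy": 0,"dz": 0,"rx": 0,"ry": 0,"rz": -0.02},{"dx": 0,"dy": 0,"dz": 0,"rx": 0,"ry": 0,"rz": -0.02},{"dx": 0,"dy": 0,"dz": 0,"rx": 0,"ry": 0,"rz": -0.02},{"dx": 0,"dy": 0,"dz": 0,"rx": 0,"ry": 0,"rz": -0.007},{"dx": 0,"dy": 0,"dz": 0,"rx": 0,"ry": 0,"rz": 0}])

```text
t: 39.35
tcp_pos: [0.5269, 0.274, 0.0541]
tool_rot: [0.835, 0.55, 0.001, 0.001]
force: [-1.3, -2.2, 11.4]
finger_gap: 0.156
gripper_force: 41.9
```

```bash
python3 - <<'E'
from station import sensors
import numpy as np
s=sensors.sense();q=s["tool_rot"];print("yang",2*np.arctan2(q[1],q[0])-np.pi/2,s["force"],s["ft_torque"],s["tcp_pos"])
E
```

```text
yang -0.4062079086201382 [-1.31108615 -2.15393596 11.42182203] [-0.25448099  0.43096134  0.11647505] [0.5269135  0.2739545  0.05409258]
```

Call:
move_arm(targets=[{"dx": -0.01,"dy": -0.02,"dz": 0,"rx": 0,"ry": 0,"rz": 0},{"dx": 0,"dy": 0,"dz": 0.02,"rx": 0,"ry": 0,"rz": 0},{"dx": 0,"dy": 0,"dz": 0.01,"rx": 0,"ry": 0,"rz": 0},{"dx": 0,"dy": 0,"dz": 0,"rx": 0,"ry": 0,"rz": 0},{"dx": 0,"dy": 0,"dz": 0,"rx": 0,"ry": 0,"rz": 0},{"dx": 0,"dy": 0,"dz": 0,"rx": 0,"ry": 0,"rz": 0},{"dx": 0,"dy": 0,"dz": 0,"rx": 0,"ry": 0,"rz": 0},{"dx": 0,"dy": 0,"dz": 0,"rx": 0,"ry": 0,"rz": 0},{"dx": 0,"dy": 0,"dz": 0,"rx": 0,"ry": 0,"rz": 0},{"dx": 0,"dy": 0,"dz": 0,"rx": 0,"ry": 0,"rz": 0}])

```text
t: 40.6
tcp_pos: [0.5269, 0.2739, 0.0542]
tool_rot: [0.835, 0.55, 0.002, 0.0]
force: [-1.6, -0.5, 6.9]
finger_gap: 0.156
gripper_force: 41.2
```

Call:
move_arm(targets=[{"dx": 0,"dy": 0,"dz": 0,"rx": 0,"ry": 0,"rz": 0},{"dx": 0,"dy": 0,"dz": 0,"rx": 0,"ry": 0,"rz": 0},{"dx": 0,"dy": 0,"dz": 0,"rx": 0,"ry": 0,"rz": 0},{"dx": 0,"dy": 0,"dz": 0,"rx": 0,"ry": 0,"rz": 0},{"dx": 0,"dy": 0,"dz": 0,"rx": 0,"ry": 0,"rz": 0},{"dx": 0,"dy": 0,"dz": 0.4,"rx": 0,"ry": 0,"rz": 0},{"dx": 0,"dy": 0,"dz": 0.8,"rx": 0,"ry": 0,"rz": 0},{"dx": 0,"dy": 0,"dz": 1,"rx": 0,"ry": 0,"rz": 0},{"dx": 0,"dy": 0,"dz": 1,"rx": 0,"ry": 0,"rz": 0},{"dx": 0,"dy": 0,"dz": 1,"rx": 0,"ry": 0,"rz": 0}], claw=60)

```text
t: 41.85
tcp_pos: [0.5256, 0.2734, 0.1591]
tool_rot: [0.835, 0.55, 0.0, 0.0]
force: [0.3, -0.1, 0.1]
finger_gap: 0.602
gripper_force: 0.0
```

Call:
move_arm(targets=[{"dx": -0.3,"dy": -1,"dz": 0.5,"rx": 0,"ry": 0,"rz": 0},{"dx": -0.3,"dy": -1,"dz": 0.5,"rx": 0,"ry": 0,"rz": 0},{"dx": -0.3,"dy": -1,"dz": 0.5,"rx": 0,"ry": 0,"rz": 0},{"dx": -0.3,"dy": -1,"dz": 0.5,"rx": 0,"ry": 0,"rz": 0},{"dx": -0.3,"dy": -1,"dz": 0.5,"rx": 0,"ry": 0,"rz": 0},{"dx": -0.3,"dy": -1,"dz": 0,"rx": 0,"ry": 0,"rz": 0},{"dx": -0.3,"dy": -1,"dz": 0,"rx": 0,"ry": 0,"rz": 0},{"dx": -0.3,"dy": -1,"dz": 0,"rx": 0,"ry": 0,"rz": 0},{"dx": -0.3,"dy": -1,"dz": 0,"rx": 0,"ry": 0,"rz": 0},{"dx": -0.3,"dy": -1,"dz": 0,"rx": 0,"ry": 0,"rz": 0}])

```text
t: 43.1
tcp_pos: [0.4504, 0.0226, 0.2208]
tool_rot: [0.835, 0.55, 0.0, 0.0]
force: [0.7, -0.1, 0.7]
finger_gap: 0.599
gripper_force: 0.0
```

```bash
python3 - <<'E'
from station import cams
from fit import *
for n in("scene","top"): cv2.imwrite(f"pics/{n}7.png",cams.snapshot(n)[:,:,::-1])
I={n:load(n,f"pics/{n}7.png") for n in M}
tim=[({n:prep(lum(I[n])) for n in M},boxpts(.12,.12,.042,.042)[:4],1,False)]
for v in(("scene","top"),("scene",),("top",)):print("timer",fit(tim,(.5284,.2717,-.407),v))
A=cv2.imread("pics/top7.png")[175:230,225:285];B=cv2.imread("pics/scene7.png")[160:290,230:400]
cv2.imwrite("pics/crop7.png",np.hstack([cv2.resize(A,(392,360),interpolation=cv2.INTER_CUBIC),cv2.copyMakeBorder(cv2.resize(B,(400,306),interpolation=cv2.INTER_CUBIC),0,54,0,0,0)]))
E
```

```text
timer (array([ 0.52873673,  0.27158873, -0.40830776]), np.float64(-27.071934601138114))
timer (array([ 0.52913618,  0.27040971, -0.41499956]), np.float64(-10.707073162229705))
timer (array([ 0.52837955,  0.27180667, -0.40467816]), np.float64(-16.63343617419317))
```

View pics/crop7.png

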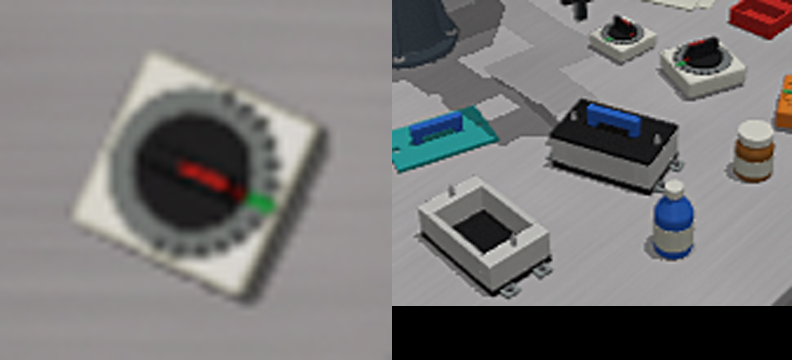

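The timer is back at its original pose: yaw -.408 against -.407, position within 0.5 mm. The pointer is at the green mark (crop ~(258,203)), the cover is seated and the arm is clear. Handing in.

```bash
python3 -c "
from station import order
print(order.sign_off())"
```

```text
the job is handed in; nothing more can be done
None
```

The job is handed in at about 43 s: the cover is fully seated on the loaded box, and the dial pointer is at the green mark with the timer at its starting pose; my first grip swivelled the timer about 3°, so I turned it back before finishing the dial.

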